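# Throw the travel bolt of the topping chest

### The job

Lock the topping chest for the drive: push the peg on the slotted disc round until the slot lines up with the bar, then push the bar by its upright lug through the disc and the staple until it is fully home against the stop plate. Just push with the fingertips: the bar must not be lifted out of its channel, and the other things on the counter stay where they stand.

Things in the scene. Friction and masses are not known exactly. Their poses are not given: they have to be found in the camera images.
- lock_base: Travel lock fixed to the counter: a dark steel base plate (375 x 100 x 6 mm) with, in a row along its own +x axis, a bar channel, the slotted disc, a staple and a steel topping chest (190 x 250 mm, 95 mm tall, its near face 135 mm past the disc's axis). Origin: on the disc's axis at counter height; +x is the way the bar is pushed, z up. Place and yaw vary.
- channel (a point): middle of the bar channel's floor, 12 mm above the counter, 127 mm before the disc's axis. The open-topped channel is 170 mm long (it ends 42 mm before the disc's axis) and 33 mm wide outside; its two rails stand 22 mm above the counter.
- stop (a point): where the nose of the bar comes to rest: on the face of the stop plate, on the centre line 72 mm past the disc's axis, 19 mm above the counter. Just before it, 50 to 64 mm past the axis, stands the staple, a steel bridge 35 mm tall, 26 mm clear between its posts, the underside of the bridge 30 mm above the counter.
- disc (a joint): turn of the slotted disc in rad, counter-clockwise seen from above: at 0 and also at 3.14 the slot points along the bar's way (either is good, the slot runs right across the disc); it starts somewhere between 0.5 and 2.65 and turns freely between stops at -0.7 and 3.84. Friction (about 0.06 N m) keeps it where it is left.
- disc_top (a point): centre of the disc's top face, 26 mm above the counter. The white nylon disc is 72 mm across, with a slot 25 mm wide and 15.5 mm deep right across its middle. Its x axis runs along the slot.
- disc_peg (a point): middle of the steel peg that stands on the disc, by which it is turned: 12 mm across, 30 mm tall (26 to 56 mm above the counter), 25 mm from the disc's axis, square to the slot (in the disc's +y direction)
- bar_tip (a point): middle of the end face of the bar's nose, 7 mm above the bar's underside, 19 mm above the counter. Its x axis points along the bar, the way it is to be pushed. At the start the nose is 46 to 66 mm before the disc's axis, outside the disc; fully home it touches the stop plate 72 mm past the axis. A misaligned disc blocks it.
- bar_lug (a point): centre of the upright lug at the rear end of the bar, by which it is pushed: a plate 8 mm thick along the bar, 36 mm wide across it, 24 to 58 mm above the counter; this point is 146 mm behind the nose and 41 mm above the counter
- shaker: bystander, loose: jar-shaped glass shaker with a steel cap, 42 mm across, 72 mm tall; origin under its middle
- bowl: bystander, loose: small steel bowl, 96 mm across, 38 mm tall; origin under its middle
- sauce: bystander, loose: clear squeeze bottle, 56 mm across, 170 mm tall; origin under its middle
- spatula: bystander, loose: spatula lying flat, 240 mm long along its x axis, 20 mm high; origin at the middle of its underside
- tin: bystander, loose: food tin, 68 mm across, 55 mm tall; origin under its middle
- mug: bystander, loose: white mug, 76 mm across plus its handle, 80 mm tall; origin under its middle
- bar: the steel bar, 150 x 18 x 12 mm, nose tapered over the last 12 mm, 0.2 to 0.45 kg, lying loose in the channel, where it slides with 1 to 4 N of friction; origin on the underside line below the nose's end face, x along the bar in the pushing direction

How it is judged:
On the way:
1. the disc's slot lines up with the bar's way (within 0.15 rad) while the bar is still outside the disc (angle between the x axis of disc_top and the x axis of lock_base, either way round below 0.15 rad and x of bar_tip in the frame of lock_base below -0.03 m), for 0.2 s.
At the end, for the whole second after the job is handed in: the bar lies at rest in its channel, through the disc's slot and the staple, its nose within 7 mm of the stop plate (72 mm past the disc's axis) and within 7 mm of the centre line, the slot within 0.15 rad of the bar's direction, and the disc is still (x of bar_tip in the frame of lock_base above 0.065 m and z of bar_tip in the frame of lock_base between 0.006 and 0.024 m and y of bar_tip in the frame of lock_base between -0.007 and 0.007 m and angle between the x axis of disc_top and the x axis of lock_base, either way round below 0.15 rad and angle between the x axis of bar_tip and the x axis of lock_base, either way round below 0.1 rad and z of bar_lug in the frame of lock_base below 0.05 m and linear speed of bar below 0.01 m/s and velocity of joint disc between -0.05 and 0.05 rad/s); the robot touches nothing.
It fails at once if the bar is lifted or tipped out of its channel (its nose or its lug rises by more than 12 mm) (z of bar_tip in the frame of lock_base above 0.03 m or z of bar_lug in the frame of lock_base above 0.053 m).
It fails at once if a bystander is pushed or knocked away (moved by more than 30 mm) (distance of any of shaker, bowl, sauce, spatula, tin, mug from where it was at the start of the episode above 0.03 m).
It fails at once if a bystander is lifted (raised by more than 12 mm) (height (world z) of any of shaker, bowl, sauce, spatula, tin, mug above 0.012 m).
It fails at once if a bystander is tipped over (tilted by more than 0.4 rad) (angle between any of shaker, bowl, sauce, spatula, tin, mug's own z axis and vertical above 0.4 rad).
It also fails if it takes over 51 s, if anything falls off the work surface, if the arm or the gripper's body presses on something with over 40 N, if the wrist force passes 120 N, or if a joint passes its speed limit or range.

### The arm

A 7-joint arm with a two-finger parallel gripper is mounted at the origin on the work surface. World frame = base frame: x ahead of the robot, y to its left, z up, the work surface at z = 0. Lengths are in m, angles in rad, forces in N, time in s.
With the tool pointing down it reaches from about 0.425 to 0.875 m from the base axis. Payload 4.7 kg.
Tool frame: the origin (TCP) lies midway between the tips of the shut fingers; the grasp point (between the pads) lies 19 mm behind it; x points along the fingers, z is the direction in which the jaws open and shut, and the axes are right-handed (so a half turn about x gives the same grasp; the last joint's range is limited). The gripper opens to 87 mm and grips with 3 to 60 N. Pads are 19 mm wide; open, the fingers measure 117 mm over their backs; the gripper's body (75 mm by 190 mm) begins 51 mm behind the grasp point.
Start: joints at [1.226, 0.321, -0.07, 1.45, 0.023, 1.371, -0.057], TCP at [0.228, -0.609, 0.223] pointing down, gripper open.
Joint ranges: [-2.86, 2.86], [-0.3, 2.09], [-1.38, 1.24], [0.06, 2.45], [-1.56, 4.7], [0.09, 2.05], [-2.69, 2.69]. Speed limits (rad/s): [2.57, 2.57, 3.14, 3.14, 3.14, 3.14, 3.14].

### API

Orientations are given as a rotation vector (axis times angle).
In Python, from bench import ctrl, vision, close_job gives the robot as it stands. The module is installed in compiled form; this text tells all that it offers.
- The arm moves only by the tool servo_tool, never from a script. Its argument "commands" is a list that holds one entry, the list of rows, each a list of 7 numbers: the turn, a rotation vector about the tool's x, y, z in degrees, then the shift along the tool's x, y, z in mm, then the finger opening in mm, from 0 to 87. In form: [[[wx, wy, wz, x, y, z, grip], ...]]. A call has 1 to 5 rows; each row is the pose to reach, as a shift and turn from the pose commanded when the call began, along the tool's axes at that moment; what a row does not reach only later rows make up. A row lasts 1/8 s, in which the tool goes at most 62.5 mm and 10.7 degrees, less where a joint would pass 70% of its speed; a pose out of reach is approached as far as the arm can. A call with a gripper value outside its range is refused whole. The fingers move at their own pace and stop on an object; "newtons" is the grip in N (left out, the last holds). Time passes only in rows, so rows that repeat a pose let the fingers close. It gives the time, the measured TCP pose, the force and the opening at its end, in the units of the state.
- ctrl.get_state(): the state, without advancing time (a new reading comes with each control period).
- vision.get_image(name): name is "side" or "top"; returns the picture (384x512x3 uint8, red, green, blue); there is no depth.
- vision.camera_info(name): a dict with "fov_y" (degrees; the focal length in pixels is half the picture's height over the tangent of half this angle, whatever the lens; pixels are square), "cx", "cy" (the principal point, pixels), "dist" ([k1, k2, p1, p2, k3] as OpenCV has them; the pictures are not rectified), "pose" (4x4, takes a point from camera to world coordinates). Camera axes: x right, y down, z forward; pixel columns grow to the right and rows downward; lengths in m; the calibration is good to about 2 mm. A picture is of the moment at which its call begins. camera_info takes no time and is no camera call.
- close_job(): hands the job in, once; it reports no verdict.
The state is a dict: "time": time; "joint_positions": joint angles; "qd": joint speeds; "joint_torque": joint torques, N m; "position": TCP position; "tool_rot": TCP orientation; "ft_force": force on the tool from outside, world axes, zero at the start; "torque": the same for the moment, N m; "grip_width": opening from 0.0 (shut) to 1.0 (fully open).
Only numpy, scipy, OpenCV 4.12 (cv2) and the standard library are available. Lean on these libraries where they do the work, as an engineer would, in place of code of your own. Each camera call takes 0.05 s, during which the arm holds its last target. There are 200 camera calls.

## Working session

There is one attempt and no reset: what is moved stays moved. The work goes in short steps, Python scripts to look and compute and a tool call to move; the robot and the scene stay as the last step left them, time stands still between calls to the robot, and variables do not carry over. Pictures are saved under pics/ and viewed, about 8 in all and at most 12, crops included, and the job is handed in when it is done.

Besides the shell and the picture viewer there is one more tool, called after "Emit:" as name(argument=value, ...), one argument or row to a line, values as JSON. servo_tool: Moves the arm, as the interface text tells. Its arguments: {"type":"object","properties":{"commands":{"type":"array"},"newtons":{"type":"number"}},"required":["commands"]}

```bash
mkdir -p pics; python3 - <<'E'
from bench import ctrl, vision
import cv2
s=ctrl.get_state();print(s)
for n in("top","side"):
    i=vision.get_image(n);cv2.imwrite(f"pics/{n}0.png",i[:,:,::-1]);print(n,vision.camera_info(n))
E
```

```text
{'time': 0.0, 'joint_positions': array([ 1.22612511,  0.32182342, -0.07007918,  1.45169106,  0.02258799,
        1.37081224, -0.05693726]), 'qd': array([-0.00115213,  0.00091933,  0.00095318, -0.00016222,  0.00154908,
       -0.00079686,  0.00029617]), 'joint_torque': array([ 3.54595513e-04, -4.91280949e+01, -4.03487189e-01, -3.12529707e+01,
       -6.38422254e-02,  4.38267749e-02,  1.71854363e-04]), 'position': array([ 0.2279844 , -0.6080993 ,  0.22145315]), 'tool_rot': array([ 0.94207368,  1.3595242 , -0.94036548]), 'ft_force': array([ 0.19502266, -0.15079561, -1.18556672]), 'torque': array([-0.00770315,  0.02677207,  0.00141551]), 'grip_width': 1.0000885872108332}
top {'fov_y': 44.57728537418244, 'cx': 254.19707970160806, 'cy': 188.8303542239843, 'dist': array([-0.00940962,  0.        ,  0.        ,  0.        ,  0.        ]), 'pose': array([[-0.00797808, -0.98873043,  0.14949408,  0.38562359],
       [-0.99972051,  0.01121359,  0.02081265, -0.06466713],
       [-0.02225446, -0.14928626, -0.98854355,  1.15141053],
       [ 0.        ,  0.        ,  0.        ,  1.        ]])}
side {'fov_y': 55.07686028614104, 'cx': 255.1935399340675, 'cy': 190.11616197181039, 'dist': array([-0.11533205,  0.        ,  0.        ,  0.        ,  0.        ]), 'pose': array([[ 0.98980264, -0.10654647,  0.09454413,  0.42310539],
       [-0.14164359, -0.66585333,  0.73251378, -0.75716217],
       [-0.01509423, -0.73843564, -0.67415501,  0.73464346],
       [ 0.        ,  0.        ,  0.        ,  1.        ]])}
```

```bash
python3 - <<'E'
import cv2
for n in("top","side"):
    i=cv2.imread(f"pics/{n}0.png");cv2.imwrite(f"pics/{n}0b.png",cv2.resize(i,(800,600),interpolation=cv2.INTER_CUBIC))
E
```

```text
(no output)
```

View pics/top0b.png

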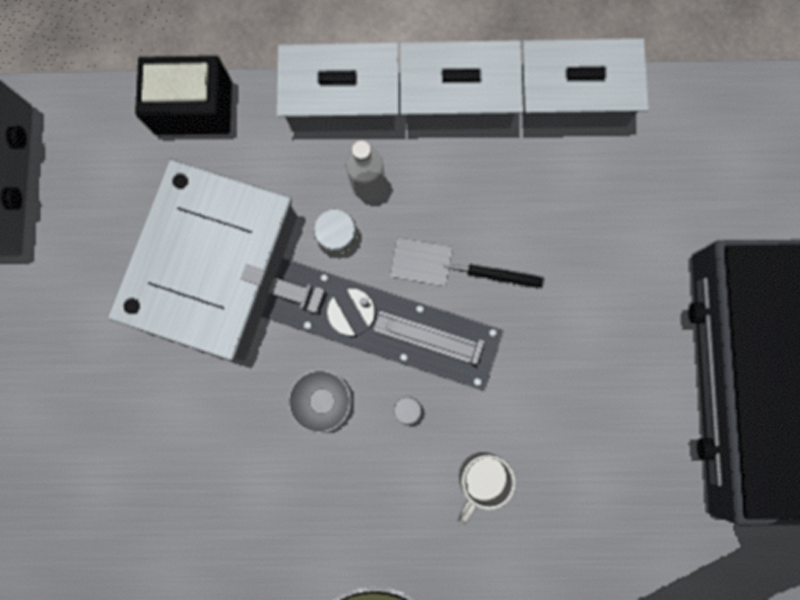

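View pics/side0b.png

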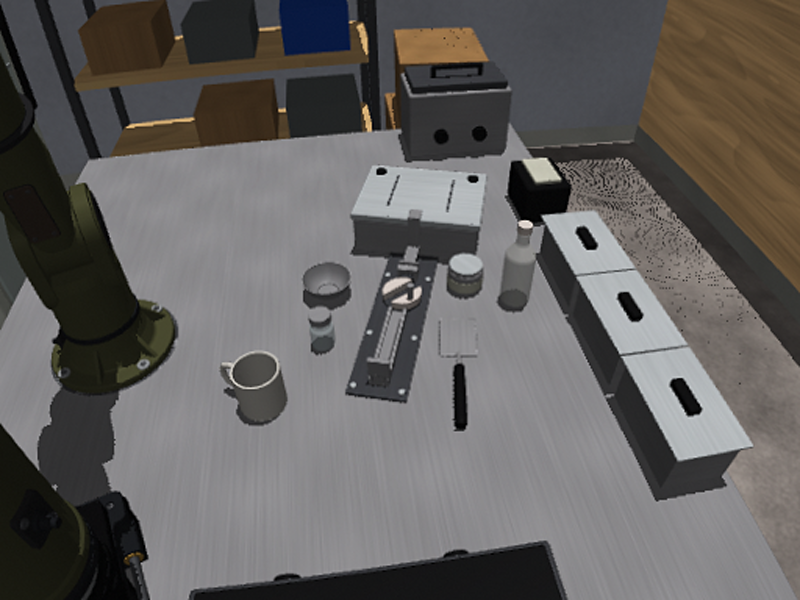

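The top view shows the lock running from the lug at (480,350) to the disc at (351,312), with the peg at about (364,302) and the chest upper left. The side view agrees. Next I'll zoom in and measure.

```bash
cat > h.py <<'E'
import numpy as np, cv2
from bench import ctrl, vision
from scipy.spatial.transform import Rotation as R
def cam(n):
    c=vision.camera_info(n); f=192/np.tan(np.radians(c["fov_y"]/2))
    return np.array([[f,0,c["cx"]],[0,f,c["cy"]],[0,0,1]]),c["dist"],c["pose"]
def ray(n,uv,z):
    K,d,T=cam(n); p=cv2.undistortPoints(np.array(uv,float).reshape(-1,1,2),K,d)[:,0]
    r=np.c_[p,np.ones(len(p))]@T[:3,:3].T; o=T[:3,3]
    return o+r*((z-o[2])/r[:,2])[:,None]
def proj(n,P):
    K,d,T=cam(n); Ti=np.linalg.inv(T)
    return cv2.projectPoints(np.array(P,float).reshape(-1,1,3),cv2.Rodrigues(Ti[:3,:3])[0],Ti[:3,3],K,d)[0][:,0]
E
python3 - <<'E'
from h import *
i=cv2.imread("pics/top0.png")
cv2.imwrite("pics/c1.png",cv2.resize(i[160:260,165:330],None,fx=4.8,fy=4.8,interpolation=cv2.INTER_CUBIC))
h=cv2.cvtColor(i,cv2.COLOR_BGR2HSV)
# screws / white blobs in the lock area
g=i.min(2); m=np.zeros_like(g); m[160:260,165:330]=(g[160:260,165:330]>175)*255
n,l,st,c=cv2.connectedComponentsWithStats(m)
for k in range(1,n):
    if st[k,4]>3: print(c[k].round(1),st[k,4],ray("top",c[k],.006)[0].round(4))
dk=((i.max(2)<95)*255).astype(np.uint8); 
n,l,st,c=cv2.connectedComponentsWithStats(dk)
for k in range(1,n):
    if st[k,4]>300: print('dark',c[k].round(1),st[k])
E
```

```text
[167.5 164.7] 68 [0.6224 0.1762 0.006 ]
[207.  177.3] 7 [0.5892 0.0767 0.006 ]
[231.7 194.6] 156 [0.5451 0.0152 0.006 ]
[216.  203.7] 184 [0.5228 0.0539 0.006 ]
[268.  197.3] 7 [ 0.5374 -0.0744  0.006 ]
[196.3 207.9] 9 [0.5129 0.1025 0.006 ]
[315.  212.5] 6 [ 0.4985 -0.189   0.006 ]
[257.9 228.1] 8 [ 0.4617 -0.0488  0.006 ]
[305. 244.] 9 [ 0.4221 -0.1627  0.006 ]
dark [122.1  66.5] [  86   35   66   55 2184]
dark [ 11.9 112.5] [   0   52   29  117 2741]
dark [370.2  79. ] [ 334   71   74   17 1126]
dark [259.   80.5] [ 183   72  149   17 2182]
dark [238.4 121.5] [225 111  26  21 351]
dark [224.7 201.6] [ 148  131  173  118 4484]
dark [478.3 265.6] [  409   154   103   230 14571]
dark [323.4 176.5] [299 169  49  16 384]
```

View pics/c1.png

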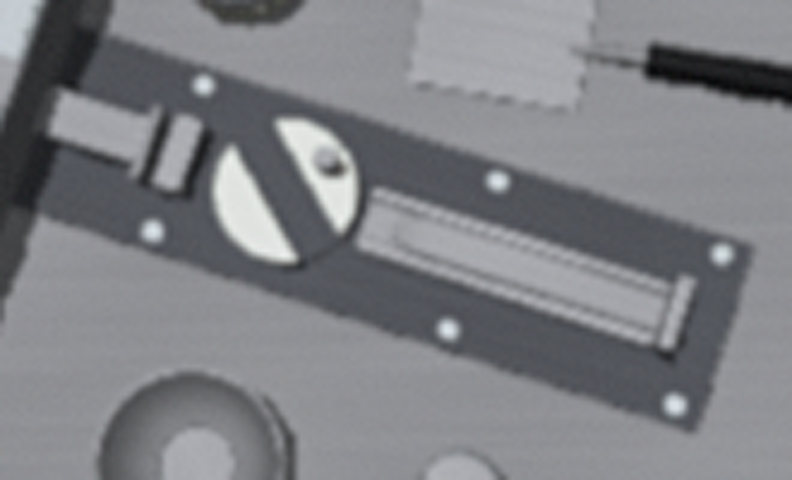

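The crop shows the disc centre near crop (286,191), the slot running from (258,130) to (320,250), the peg at (328,160) and the lug at (680,312). Next I'll build the lock frame.

```bash
cat >> h.py <<'E'
i=cv2.imread("pics/top0.png")
sc=np.array([[207,177.3],[196.3,207.9],[268,197.3],[257.9,228.1],[315,212.5],[305,244]])
W=ray("top",sc,.007)[:,:2]; M=W.reshape(3,2,2).mean(1)
u=M[0]-M[2]; yaw=np.arctan2(u[1],u[0])
m=np.zeros(i.shape[:2],np.uint8); m[180:218,205:245]=(i.min(2)[180:218,205:245]>150)*255
cn=[c for c in cv2.findContours(m,cv2.RETR_EXTERNAL,cv2.CHAIN_APPROX_NONE)[0] if len(c)>10]
P=ray("top",np.vstack(cn)[:,0],.026)[:,:2]
C,rad=cv2.minEnclosingCircle(P.astype(np.float32)); C=np.array(C)
L=np.array([[np.cos(yaw),-np.sin(yaw)],[np.sin(yaw),np.cos(yaw)]])
n=L[:,1]; C2=C-n*((C-M.mean(0))@n)   # disc centre put on the screws' centre line
def tolock(p): return (np.atleast_2d(p)[:,:2]-C2)@L
def toworld(x,y): return C2+L@np.array([x,y])
E
python3 - <<'E'
from h import *
np.set_printoptions(precision=4,suppress=True)
print("yaw",np.degrees(yaw),"C",C,C2,"rad",rad); print("screws",tolock(W))
f=lambda x,y:(165+x/4.8-.4,160+y/4.8-.4)
print("slot edges",tolock(ray("top",[f(232,145),f(298,262),f(276,120),f(335,236)],.026)))
print("peg top",tolock(ray("top",[f(326,156)],.056)),"base",tolock(ray("top",[f(333,172)],.028)))
print("lug top",tolock(ray("top",[f(692,278),f(672,345),f(684,280),f(663,340)],.058)))
for nm,b,z in[("sauce",(361,150),.17),("tin",(335,230),.055),("bowl",(322,401),.03),("shaker",(408,411),.072),("mug",(487,480),.08),("spat",(470,268),.01)]:
    w=ray("top",[(b[0]*.64,b[1]*.64)],z); print(nm,w[0],tolock(w))
s=ctrl.get_state(); A=R.from_rotvec(s["tool_rot"]).as_matrix(); print(A)
# reproject to side view for check
d=[np.r_[toworld(*q),z] for q,z in[((0,0),.026),((-36,0),.026),((0,0),.026)]]
d=[np.r_[toworld(x,y),z] for x,y,z in[(0,0,.026),(-.205,0,.058),(.13,0,.07),(-.212,.05,.006),(-.212,-.05,.006)]]
print("side px (800 scale)",proj("side",d)*1.5625)
E
```

```text
yaw 71.13659621852453 C [0.5244 0.0242] [0.5282 0.0229] rad 0.04723450168967247
screws [[ 0.0705 -0.0402]
 [ 0.0704  0.0403]
 [-0.0891 -0.04  ]
 [-0.0893  0.0398]
 [-0.21   -0.0403]
 [-0.2098  0.0404]]
slot edges [[ 0.0432 -0.0131]
 [-0.0079  0.0327]
 [ 0.0262 -0.0322]
 [-0.0214  0.0144]]
peg top [[-0.0073 -0.0192]] base [[-0.0102 -0.0158]]
lug top [[-0.1961 -0.018 ]
 [-0.1966  0.0161]
 [-0.1927 -0.0158]
 [-0.1918  0.0151]]
sauce [0.74  0.005 0.17 ] [[ 0.0516 -0.2062]]
tin [0.6538 0.0533 0.055 ] [[ 0.0695 -0.109 ]]
bowl [0.3936 0.0746 0.03  ] [[0.0054 0.1441]]
shaker [ 0.3778 -0.0563  0.072 ] [[-0.1236  0.1167]]
mug [ 0.2799 -0.1679  0.08  ] [[-0.2608  0.1733]]
spat [ 0.6002 -0.1563  0.01  ] [[-0.1462 -0.1261]]
[[-0.0007  0.9363  0.3512]
 [ 0.0016  0.3512 -0.9363]
 [-1.     -0.0001 -0.0017]]
side px (800 scale) [[401.0328 293.0989]
 [376.5265 365.0859]
 [412.9213 232.5425]
 [346.7494 385.3149]
 [407.6816 393.9727]]
```

The disc mask leaked (radius 47 mm instead of 36), so I'll redo it with the two white halves only.

```bash
python3 - <<'E'
s=open('h.py').read()
s=s.replace(">150)*255",">185)*255").replace("C,rad=","nb=[ray('top',c[:,0],.026)[:,:2] for c in cn]\nC,rad=")
open('h.py','w').write(s)
E
python3 - <<'E'
from h import *
np.set_printoptions(precision=4,suppress=True)
print("yaw",np.degrees(yaw),"C",C,C2,"rad",rad,len(cn)); print("screws",tolock(W)[::2])
f=lambda x,y:(165+x/4.8-.4,160+y/4.8-.4)
S=tolock(ray("top",[f(232,145),f(298,262),f(276,120),f(335,236)],.026));print("slot",S)
for a,b in((1,0),(3,2)): v=S[a]-S[b];print(np.degrees(np.arctan2(v[1],v[0])))
print("box extents",[f(212,191),f(360,191),f(286,117),f(286,265)],"box centre",tolock(ray("top",[f(286,191)],.026)))
print("peg top",tolock(ray("top",[f(326,156)],.056)),"base",tolock(ray("top",[f(333,172)],.028)))
print("lug top",tolock(ray("top",[f(692,278),f(672,345),f(684,280),f(663,340)],.058)))
print("plate end",tolock(ray("top",[f(754,245),f(694,432)],.006)))
d=[np.r_[toworld(x,y),z] for x,y,z in[(0,0,.026),(.036,0,.026),(-.036,0,.026),(0,.036,.026),(0,-.036,.026)]]
print("side px",proj("side",d)*1.5625)
E
```

```text
yaw 71.13659621852453 C [0.5319 0.0324] [0.5315 0.0325] rad 0.03551500663161278 2
screws [[ 0.0603 -0.0402]
 [-0.0994 -0.04  ]
 [-0.2202 -0.0403]]
slot [[ 0.033  -0.0131]
 [-0.0181  0.0327]
 [ 0.0159 -0.0322]
 [-0.0316  0.0144]]
138.14655329267504
135.53950807619165
box extents [(208.76666666666668, 199.39166666666668), (239.6, 199.39166666666668), (224.18333333333334, 183.975), (224.18333333333334, 214.80833333333334)] box centre [[-0.0007  0.0006]]
peg top [[-0.0175 -0.0192]] base [[-0.0204 -0.0158]]
lug top [[-0.2063 -0.018 ]
 [-0.2069  0.0161]
 [-0.2029 -0.0158]
 [-0.202   0.0151]]
plate end [[-0.2344 -0.0499]
 [-0.2338  0.05  ]]
side px [[402.0439 289.4565]
 [405.4901 277.0418]
 [398.4241 302.4959]
 [383.043  287.2832]
 [421.2326 291.6534]]
```

Disc at 2.38 rad (peg in the lock frame at about (-17.5,-18.5) mm, radius 25.5 ✓.), lug at -203 mm and nose at about -57 mm. All of these fit the given sizes. The shortest turn is to 3.14, pushing the peg along lock +x. Next I'll work out the approach.

```bash
cat > g.py <<'E'
import sys; from h import *
np.set_printoptions(precision=1,suppress=True)
x,y,z=[float(a)/1000 for a in sys.argv[1:4]]
s=ctrl.get_state(); A=R.from_rotvec(s["tool_rot"]).as_matrix(); p=s["position"]
l=np.r_[L[:,0],0]; n3=np.r_[L[:,1],0]
B=np.c_[[0,0,-1],-np.cross(n3,[0,0,-1])*-1,-n3]; B[:,1]=np.cross(B[:,2],B[:,0])
w=np.degrees(R.from_matrix(A.T@B).as_rotvec())
t=np.r_[toworld(x,y),z]
print("time",s["time"],"lock now",tolock(p)*1e3,p[2]*1e3,"F",s["ft_force"],"grip",s["grip_width"])
print("turn",w,"shift",A.T@(t-p)*1e3)
print("lock x in tool",A.T@l,"q",s["joint_positions"].round(2))
E
python3 g.py -43 -22 150
```

```text
time 0.1 lock now [[-704.4   80. ]] 221.57382337342412 F [ 0.2  0.  -0.3] grip 1.0001678950032844
turn [-50.6  -0.1  -0. ] shift [  72.3  498.8 -446. ]
lock x in tool [ 0.   0.6 -0.8] q [ 1.2  0.3 -0.1  1.4  0.   1.4 -0.1]
```

Emit:
servo_tool(
  commands=[
    [[-8,0,0,0,40,-36,0],[-18,0,0,0,80,-72,0],[-28,0,0,0,120,-108,0],[-38,0,0,0,160,-144,0],[-48,0,0,0,200,-180,0]],
  ],
  newtons=20,
)

```text
time: 0.72
position: [0.3527, -0.368, 0.2222]
tool_rot: [0.289, 1.552, -0.289]
ft_force: [0.6, -0.5, 0.3]
grip_width: 0.514
```

```bash
python3 g.py -43 -22 130
```

```text
time 0.725 lock now [[-436.8   39.7]] 222.21446971682013 F [ 0.6 -0.5  0.3] grip 0.5136305414729131
turn [-2.2 -0.  -0. ] shift [ 92.2 395.9  46.2]
lock x in tool [ 0.  1. -0.] q [ 1.1  0.  -0.3  1.8  0.   1.3  0.4]
```

Emit:
servo_tool(
  commands=[
    [[-2,0,0,0,50,6,0],[-2,0,0,0,100,12,0],[-2,0,0,0,150,18,0],[-2,0,0,10,200,24,0],[-2,0,0,20,250,30,0]],
  ],
)

```text
time: 1.35
position: [0.472, -0.1467, 0.2022]
tool_rot: [0.266, 1.554, -0.267]
ft_force: [0.2, -0.4, 0.5]
grip_width: 0.022
```

```bash
python3 g.py -43 -22 80
```

```text
time 1.35 lock now [[-188.9   -1.6]] 202.2013611366299 F [ 0.2 -0.4  0.5] grip 0.022365228277940196
turn [-0.6  0.   0. ] shift [122.1 146.1  18.8]
lock x in tool [-0.  1. -0.] q [ 0.8  0.  -0.6  1.8  0.   1.3 -0.1]
```

Emit:
servo_tool(
  commands=[
    [[-0.6,0,0,20,50,6,0],[-0.6,0,0,50,100,12,0],[-0.6,0,0,80,146,19,0],[-0.6,0,0,122,146,19,0],[-0.6,0,0,122,146,19,0]],
  ],
)

```text
time: 1.98
position: [0.5349, -0.0163, 0.0773]
tool_rot: [0.257, 1.563, -0.257]
ft_force: [-0.9, -0.7, -0.4]
grip_width: 0.005
```

```bash
python3 g.py -45 -22 36; python3 - <<'E'
from h import *
a=vision.get_image("top")[:,:,::-1];b=vision.get_image("side")[:,:,::-1]
c=lambda i:cv2.resize(i,(600,590),interpolation=cv2.INTER_CUBIC)
cv2.imwrite("pics/c2.png",cv2.resize(np.hstack([a[150:270,170:330],b[130:250,170:330]]),(800,300),interpolation=cv2.INTER_CUBIC))
E
```

```text
time 1.975 lock now [[-45.1 -19. ]] 77.25651459245935 F [-0.9 -0.7 -0.4] grip 0.004926176111020106
turn [ 0.1 -0.4  0.1] shift [41.2  0.2  3.3]
lock x in tool [-0.  1.  0.] q [ 0.6  0.3 -0.7  1.9  0.2  1.1 -0.5]
```

View pics/c2.png

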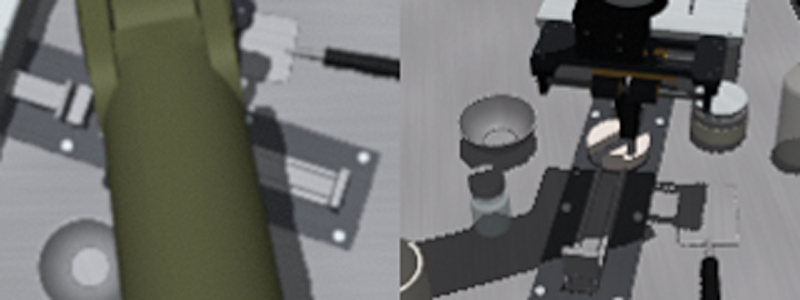

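The shut fingers hang just before the peg, and the gripper body clears the tin. I'll go down now.

Emit:
servo_tool(
  commands=[
    [[0,-0.4,0,14,0,3,0],[0,-0.4,0,28,0,3,0],[0,-0.4,0,41,0,3,0],[0,-0.4,0,41,0,3,0]],
  ],
)

```text
time: 2.58
position: [0.5398, -0.0178, 0.0381]
tool_rot: [0.257, 1.551, -0.259]
ft_force: [-0.4, 0.3, 0.6]
grip_width: 0.008
```

```bash
python3 g.py -15.5 -22 36
```

```text
time 2.575 lock now [[-45.  -24.1]] 38.1360198134817 F [-0.4  0.3  0.6] grip 0.007790977993646136
turn [0.  0.3 0. ] shift [ 2.1 29.5 -2.1]
lock x in tool [-0.  1.  0.] q [ 0.6  0.3 -0.7  1.9  0.2  1.  -0.5]
```

Push about 24 mm first, slowly, then look.

Emit:
servo_tool(
  commands=[
    [[0,0,0,1,5,-1,0],[0,0,0,1,10,-1,0],[0,0,0,1,15,-1,0],[0,0,0,1,20,-1,0],[0,0,0,1,24,-1,0]],
  ],
)

```text
time: 3.2
position: [0.55, -0.0012, 0.0392]
tool_rot: [0.254, 1.543, -0.267]
ft_force: [3.7, -11.6, -0.9]
grip_width: 0.001
```

```bash
python3 g.py -15.5 -22 36; python3 - <<'E'
from h import *
b=vision.get_image("side")[:,:,::-1]
cv2.imwrite("pics/c3.png",cv2.resize(b[155:225,215:305],(720,560),interpolation=cv2.INTER_CUBIC))
E
```

```text
time 3.2 lock now [[-26.  -28.4]] 39.22365354087527 F [  3.7 -11.6  -0.9] grip 0.0014490429114591573
turn [-0.2  0.8  0.4] shift [ 3.1 10.5 -6.5]
lock x in tool [-0.  1. -0.] q [ 0.5  0.3 -0.7  1.9  0.3  1.  -0.6]
```

View pics/c3.png

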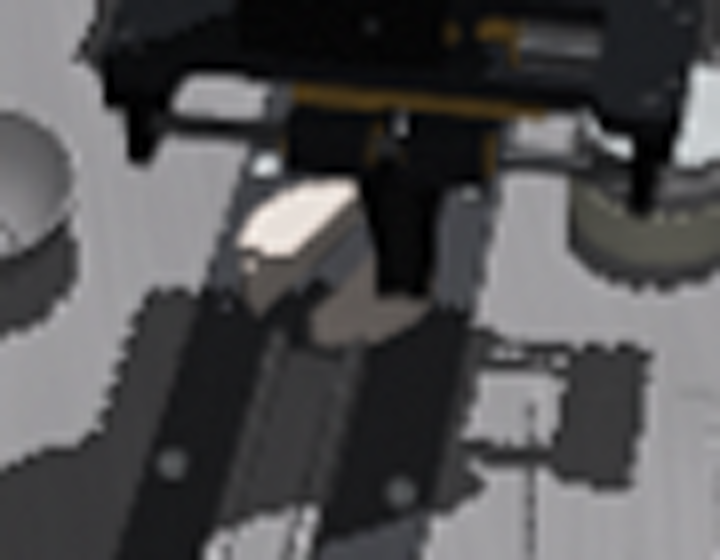

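The disc has begun to turn and the finger is on the peg, with 12 N including sideways friction. I'll keep going along the peg's arc.

Emit:
servo_tool(
  commands=[
    [[0,0,0,0,2,2,0],[0,0,0,0,4,4,0],[0,0,0,0,6,5,0],[0,0,0,0,6,5,0]],
  ],
)

```text
time: 3.75
position: [0.5548, 0.0095, 0.0388]
tool_rot: [0.257, 1.548, -0.259]
ft_force: [0.6, -4.3, 1.3]
grip_width: 0.004
```

```bash
python3 g.py -15.5 -25 36
```

```text
time 3.75 lock now [[-14.3 -29.5]] 38.79798071192804 F [ 0.6 -4.3  1.3] grip 0.0035774106823172874
turn [ 0.   0.4 -0. ] shift [ 2.8 -1.2 -4.6]
lock x in tool [0. 1. 0.] q [ 0.5  0.4 -0.7  1.9  0.3  1.  -0.6]
```

Position reached. I'll back off, rise and move toward the lug so the disc can be seen.

Emit:
servo_tool(
  commands=[
    [[0,0,0,0,-15,0,0],[0,0,0,0,-30,0,0],[0,0,0,-30,-30,-5,0],[0,0,0,-60,-60,-15,0],[0,0,0,-80,-110,-20,0]],
  ],
)

```text
time: 4.38
position: [0.4991, -0.0873, 0.1196]
tool_rot: [0.255, 1.548, -0.255]
ft_force: [1.3, -2.2, 0.7]
grip_width: 0.004
```

Emit:
servo_tool(
  commands=[
    [[0,0,0,0,-50,0,0],[0,0,0,0,-90,-5,0],[0,0,0,0,-110,-10,0],[0,0,0,0,-110,-10,0]],
  ],
)

```text
time: 4.88
position: [0.4529, -0.1907, 0.1181]
tool_rot: [0.26, 1.549, -0.262]
ft_force: [0.6, 1.0, 0.0]
grip_width: 0.005
```

```bash
python3 g.py -232 0 80; python3 - <<'E'
from h import *
a=vision.get_image("top")[:,:,::-1];b=vision.get_image("side")[:,:,::-1]
cv2.imwrite("pics/top4.png",a)
cv2.imwrite("pics/c4.png",cv2.resize(np.hstack([a[160:240,185:285],b[155:235,205:305]]),(800,320),interpolation=cv2.INTER_CUBIC))
E
```

```text
time 4.875 lock now [[-236.7    2.2]] 118.05097305052104 F [0.6 1.  0. ] grip 0.005362277730346702
turn [-0.2  0.4  0. ] shift [38.1  4.7  2. ]
lock x in tool [-0.  1. -0.] q [ 0.9  0.1 -0.6  1.9  0.1  1.1 -0. ]
```

View pics/c4.png

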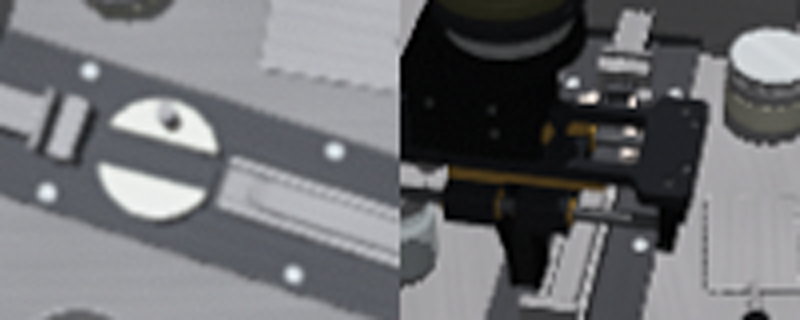

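Slot looks nearly lined up with the bar; I'll put a number on it.

```bash
python3 - <<'E'
from h import *
i=cv2.imread("pics/top4.png")
m=np.zeros(i.shape[:2],np.uint8); m[180:218,205:245]=(i.min(2)[180:218,205:245]>185)*255
cs=[c for c in cv2.findContours(m,cv2.RETR_EXTERNAL,cv2.CHAIN_APPROX_NONE)[0] if len(c)>10]
for c in cs:
    q=tolock(ray("top",c[:,0],.026)); print(len(q),(q.mean(0)*1e3).round(1),np.abs(q[:,1]).min()*1e3)
    k=np.abs(np.abs(q[:,1])-.0125)<.004; k&=np.abs(q[:,0])<.028
    print("edge slope rad",np.polyfit(q[k,0],q[k,1],1))
f=lambda x,y:(185+x/4-.4,160+y/4-.4)
for a,b in(((110,126),(216,155)),((102,163),(205,190))):
    q=tolock(ray("top",[f(*a),f(*b)],.026)); v=q[0]-q[1]; print(q*1e3,np.arctan2(v[1],v[0]))
E
```

```text
54 [-1.1 20.9] 10.662286502794222
edge slope rad [0.06008675 0.01347789]
54 [  1.1 -21.1] 11.131612880743605
edge slope rad [ 0.05860715 -0.01392833]
[[ 33.88089934  -9.45000203]
 [-33.13856604 -12.80668879]] 0.05004343399771608
[[ 31.04993286  13.50148907]
 [-33.65296707   9.48848932]] 0.06194260177629487
```

The slot is 0.06 rad past line, inside the 0.15 limit, and leaves about 1.5 mm of side clearance for the bar. Now I'll go down behind the lug.

Emit:
servo_tool(
  commands=[
    [[0,0,0,20,3,2,0],[0,0,0,40,3,2,0],[0,0,0,60,3,2,0],[0,0,0,80,3,2,0],[0,0,0,80,3,2,0]],
  ],
)

```text
time: 5.6
position: [0.4572, -0.1848, 0.0371]
tool_rot: [0.257, 1.552, -0.255]
ft_force: [-0.9, 0.1, 0.1]
grip_width: 0.003
```

```bash
python3 g.py -88 0 37
```

```text
time 5.6 lock now [[-229.7    0. ]] 37.06899501723826 F [-0.9  0.1  0.1] grip 0.002631521497402841
turn [ 0.2  0.2 -0.1] shift [  0.3 141.7   0.4]
lock x in tool [0. 1. 0.] q [ 0.8  0.2 -0.6  2.   0.1  0.9 -0.1]
```

Emit:
servo_tool(
  commands=[
    [[0,0,0,0,10,0,0],[0,0,0,0,20,0,0],[0,0,0,0,30,0,0],[0,0,0,0,40,0,0],[0,0,0,0,50,0,0]],
  ],
)

```text
time: 6.22
position: [0.4744, -0.1393, 0.0387]
tool_rot: [0.257, 1.548, -0.259]
ft_force: [-1.4, -2.3, 0.8]
grip_width: -0.001
```

```bash
python3 g.py -88 0 37
```

```text
time 6.225 lock now [[-181.1   -1.5]] 38.66462896873079 F [-1.4 -2.3  0.8] grip -0.0010253629299062017
turn [0.  0.4 0. ] shift [ 1.6 93.1 -1.5]
lock x in tool [-0.  1.  0.] q [ 0.8  0.2 -0.6  2.   0.1  0.9 -0.2]
```

Sliding at about 2.5 N, as expected, so I'll continue.

Emit:
servo_tool(
  commands=[
    [[0,0,0,1,10,-1,0],[0,0,0,1,20,-1,0],[0,0,0,1,30,-1,0],[0,0,0,1,40,-1,0],[0,0,0,1,50,-1,0]],
  ],
)

```text
time: 6.85
position: [0.4893, -0.0913, 0.0373]
tool_rot: [0.257, 1.549, -0.259]
ft_force: [0.2, -2.2, 1.0]
grip_width: 0.002
```

```bash
python3 g.py -88 0 37
```

```text
time 6.85 lock now [[-130.8   -0.1]] 37.25552231653055 F [ 0.2 -2.2  1. ] grip 0.002431708445017547
turn [0.  0.4 0. ] shift [ 0.3 42.8 -0.1]
lock x in tool [-0.  1.  0.] q [ 0.7  0.2 -0.6  2.   0.2  0.9 -0.3]
```

Emit:
servo_tool(
  commands=[
    [[0,0,0,0,9,0,0],[0,0,0,0,18,0,0],[0,0,0,0,26,0,0],[0,0,0,0,33,0,0],[0,0,0,0,38,0,0]],
  ],
)

```text
time: 7.48
position: [0.5016, -0.0555, 0.0373]
tool_rot: [0.257, 1.549, -0.258]
ft_force: [-0.6, -1.2, 0.8]
grip_width: 0.004
```

```bash
python3 g.py -88 0 37
```

```text
time 7.475 lock now [[-93.   -0.1]] 37.308925622760405 F [-0.6 -1.2  0.8] grip 0.0035149203397888966
turn [ 0.   0.4 -0. ] shift [ 0.3  5.  -0.1]
lock x in tool [0. 1. 0.] q [ 0.7  0.2 -0.7  2.   0.2  0.9 -0.4]
```

Next, the last few mm, slowly until the force rises at the stop.

Emit:
servo_tool(
  commands=[
    [[0,0,0,0,2,0,0],[0,0,0,0,4,0,0],[0,0,0,0,6,0,0],[0,0,0,0,8,0,0],[0,0,0,0,8,0,0]],
  ],
)

```text
time: 8.1
position: [0.5035, -0.0501, 0.0373]
tool_rot: [0.256, 1.549, -0.261]
ft_force: [-1.6, -4.9, 1.5]
grip_width: 0.004
```

```bash
python3 g.py -88 0 37
```

```text
time 8.1 lock now [[-87.3  -0.2]] 37.25111808069021 F [-1.6 -4.9  1.5] grip 0.004333212886566042
turn [-0.   0.4  0.1] shift [ 0.3 -0.7 -0.2]
lock x in tool [-0.  1. -0.] q [ 0.6  0.2 -0.7  2.   0.2  0.9 -0.4]
```

Emit:
servo_tool(
  commands=[
    [[0,0,0,0,2,0,0],[0,0,0,0,4,0,0],[0,0,0,0,4,0,0]],
  ],
)

```text
time: 8.48
position: [0.5036, -0.05, 0.0372]
tool_rot: [0.254, 1.551, -0.267]
ft_force: [-4.2, -11.3, 4.5]
grip_width: 0.004
```

```bash
python3 g.py -88 0 37
```

```text
time 8.475 lock now [[-87.1  -0.3]] 37.237622507684165 F [ -4.2 -11.3   4.5] grip 0.0035164188912578053
turn [-0.1  0.3  0.4] shift [ 0.2 -0.9 -0.3]
lock x in tool [-0.  1. -0.] q [ 0.6  0.2 -0.7  2.   0.2  1.  -0.5]
```

The bar is at the stop: no further travel at 12 N, right at the expected place. I'll back off, rise and check.

Emit:
servo_tool(
  commands=[
    [[0,0,0,0,-10,0,0],[0,0,0,0,-25,0,0],[0,0,0,-30,-40,0,0],[0,0,0,-70,-80,0,0],[0,0,0,-90,-140,0,0]],
  ],
)

```text
time: 9.1
position: [0.4613, -0.1762, 0.1295]
tool_rot: [0.253, 1.545, -0.255]
ft_force: [1.2, -1.3, -0.2]
grip_width: 0.005
```

Emit:
servo_tool(
  commands=[
    [[0,0,0,0,-40,0,0],[0,0,0,0,-80,0,0],[0,0,0,0,-90,0,0],[0,0,0,0,-90,0,0]],
  ],
)

```text
time: 9.6
position: [0.4307, -0.2613, 0.127]
tool_rot: [0.258, 1.548, -0.259]
ft_force: [0.1, 0.8, 0.7]
grip_width: -0.0
```

```bash
python3 - <<'E'
from h import *
a=vision.get_image("top")[:,:,::-1];b=vision.get_image("side")[:,:,::-1]
cv2.imwrite("pics/top5.png",a)
i=a
m=np.zeros(i.shape[:2],np.uint8); m[180:218,205:245]=(i.min(2)[180:218,205:245]>185)*255
for c in cv2.findContours(m,cv2.RETR_EXTERNAL,cv2.CHAIN_APPROX_NONE)[0]:
    if len(c)<12: continue
    q=tolock(ray("top",c[:,0],.026)); k=(np.abs(np.abs(q[:,1])-.0125)<.004)&(np.abs(q[:,0])<.028)
    print("slot slope",np.polyfit(q[k,0],q[k,1],1))
# expected pixels in the 5x top crop
d=[np.r_[toworld(x,0),.058] for x in(-.078,-.070)]
print("lug top rear/front exp",(proj("top",d)-[170,150])*5)
cv2.imwrite("pics/c5.png",cv2.resize(a[150:260,170:330],(800,550),interpolation=cv2.INTER_CUBIC))
s=ctrl.get_state();print(s["time"],s["position"],s["ft_force"])
E
```

```text
slot slope [0.0799041  0.01327851]Traceback (most recent call last):
  File "<stdin>", line 9, in <module>
    raise TypeError("expected non-empty vector for x")
TypeError: expected non-empty vector for x
```

```bash
python3 - <<'E'
from h import *
a=cv2.imread("pics/top5.png")
d=[np.r_[toworld(x,0),.058] for x in(-.078,-.070)]
print("lug top rear/front exp",(proj("top",d)-[170,150])*5)
cv2.imwrite("pics/c5.png",cv2.resize(a[150:260,170:330],(800,550),interpolation=cv2.INTER_CUBIC))
s=ctrl.get_state();print(s["time"],s["position"],s["ft_force"])
E
```

```text
lug top rear/front exp [[420.94272103 288.30935978]
 [404.78459465 282.99852968]]
9.7 [ 0.43141102 -0.25984963  0.12704478] [-0.09960372  0.59210271 -0.03859385]
```

View pics/c5.png

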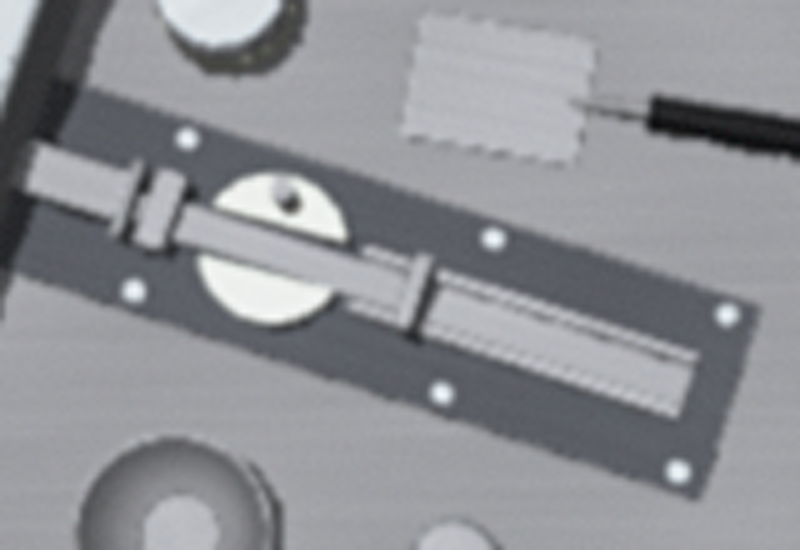

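The bar passes through the disc and staple. The lug top is at crop (419,292) against an expected (415,288), which is within about 2 mm. Handing in.

```bash
python3 -c "
from bench import close_job
print(close_job())"
```

```text
the job is handed in; nothing more can be done
None
```

I turned the disc by its peg from about 2.38 rad to about 3.2 rad. I then pushed the bar by its lug through the disc and staple until it stopped. The job was handed in after about 9.7 s on the robot's clock; the hand-in reports no verdict.

**Last checks**
- **Bar at the stop:** it moved no further at about 12 N, and its place agrees with the stop plate to within about 1 mm. The last top picture puts the lug within about 2 mm of its home spot; the limit is 7 mm.
- **Slot angle:** it was about 0.06 rad off line before the bar went in. Afterwards one edge gave about 0.08 rad, a rough figure because the bar partly hid the edges. The limit is 0.15 rad.
- **Robot clear:** the gripper is backed off and raised, touching nothing.
- **Other things on the counter:** the tin, bowl, shaker and spatula look unmoved in the last picture. The sauce bottle and mug lie outside that crop, so I did not check them again at the end; the arm was never close to them.

**A check that failed or disagreed:** my first disc fit gave a radius of 47 mm instead of 36 mm. I redid it, and it came out at 35.5 mm. My last slot-angle script also stopped after the first edge, so I never measured the second one.

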